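# Dress the second display easel: stand the lacquer plaque and clip it

## Task

One of the two small easels is already dressed; make the empty one match it. Take the wider plaque, the one with the round inlay, out of the rack and stand it centred on the empty easel, foot on the ledge, flat against the leaning board; then squeeze the spring clip off its stand, slide it squarely over the middle of the plaque's top edge and let it close so that it pinches plaque and board together. Leave the narrow plaque, the cups, the bowl and the tin where they are.

Things in the scene. Friction and masses are not known exactly. Their poses are not given: they have to be found in the camera images.
- easel: Foot of the empty easel, wood: plate 130 x 75 x 8 mm on the table, fixed (anywhere in front of the robot, left or right of the dressed one). Origin at table height; +x is the display side, which faces the robot, z up. The plate reaches 45 mm from the origin towards the robot (+x) and 85 mm behind. A thin rear strut joins the plate to the board's back.
- easel_board: Board of the empty easel, wood, 44 mm wide (y), 6 mm thick, fixed, leaning 30 degrees from vertical, top away from the robot. Origin: middle of its front face, level with the ledge's top. z runs up the board (top edge at z = 109 mm), x points out of its front face (towards the robot and up). The board fills x = -6 to 0; ledge 56 mm wide, to x = 24; lip x = 18 to 24 stands 8 mm above it.
- top_edge (a point): Middle of the standing plaque's top edge together with the board: 110 mm up the board from its origin, at x = 1 mm. A standing plaque fills x = 0 to 8 mm and z = 0 to 110 mm in the board's frame, so board and plaque are 14 mm thick together, centred here. Axes as the board's.
- plaque: The wider plaque: black lacquered plate 60 mm wide (y), 8 mm thick (x), 110 mm tall (z), 60 g, with a round brass inlay (36 mm across) that shows alike on both faces; either face may be in front. Origin: middle of its underside. It starts upright in one of the rack's two slots, loose, foot 8 mm above the table. It can be gripped by its two narrow sides (60 mm apart).
- narrow_plaque: The other plaque in the rack: black, 42 mm wide, 8 mm thick, 95 mm tall, diamond inlay; stays. Origin: middle of its underside.
- rack: Wooden rack, fixed, 100 (x) x 85 (y) mm, 30 mm high, two slots along y at x = -22 and +22 mm, each 11 mm wide, floor 8 mm above the table, walls reaching 30 mm. Which plaque is in which slot varies. Origin at table height in its middle. It may stand on the robot's left or right.
- clip_stand: Wooden stand, fixed: foot 90 x 80 x 12 mm with an upright tongue 14 mm thick (x), 50 mm wide (y), top 70 mm above the table, on which the clip is parked. Origin at table height in its middle. On the other side from the rack.
- clip: Steel spring clip like a large clothes peg, 80 mm tall, 26 mm wide (y), 70 g, parked upright on its stand's tongue, handles up. Origin: midway between the jaw tips. z points to the handles, x is the direction in which jaws open and close, y the hinge axis (z = 36 mm, coil radius 6 mm). Jaw pads: z = 0 to 18 mm, 14 mm apart as parked. Both sides look the same.
- clip_grip (a point): Midpoint between the clip's two round handle bars (8 mm thick, 26 mm long along y), 76 mm above the clip's origin: squeeze here, along the clip's x, from 62 mm to 30 mm over the outside (about 14 N). That opens the jaw tips to about 38 mm and raises them 5 mm; at z = 18 mm the jaws are then 26 mm apart.
- jaw_a (a joint): Opening angle of one clip lever, rad: 0 as parked (jaw pads 14 mm apart, parallel), 0.36 fully squeezed, -0.19 shut on nothing.
- jaw_b (a joint): The same for the other lever.
- shown_easel: Foot of the easel that is already dressed with plaque and clip; same size and axes as the empty easel, all fixed, up to 170 mm tall.
- cup_a: Black lacquer cup, 68 mm across, 52 mm tall, bystander. Origin: middle of its underside.
- cup_b: Another such cup, bystander.
- bowl: Dark red bowl, 104 mm across, 55 mm tall, bystander. Origin: middle of its underside.
- tin: Small black round jar with brass cap, 60 mm across, 45 mm tall, bystander. Origin: middle of its underside.
Not all that is in view belongs to the job. What is shaped like the clip but purple is not meant.

How it is judged (in metres and radians):
On the way:
1. the wider plaque stands on the empty easel, foot on the ledge, flat against the board, and is released (x of plaque in the frame of easel_board between 0.001 and 0.009 m and y of plaque in the frame of easel_board between -0.012 and 0.012 m and z of plaque in the frame of easel_board between -0.003 and 0.004 m and angle between the z axis of plaque and the z axis of easel_board, either way round below 0.08 rad and angle between the y axis of plaque and the y axis of easel_board, either way round below 0.1 rad and contact force between the fingers and plaque below 0.1 N and linear speed of plaque below 0.02 m/s), for 0.2 s.
At the end, for the whole second after the job is handed in: Wide plaque on the empty easel: foot within 4 mm of the ledge, centred within 12 mm, flat on the board (0.08 rad). Clip over its top edge: centred within 14 mm, jaw tips 8 to 36 mm below the edge, square within 0.2 rad, pressing plaque and board with over 2 N. All at rest (x of plaque in the frame of easel_board between 0.001 and 0.009 m and y of plaque in the frame of easel_board between -0.012 and 0.012 m and z of plaque in the frame of easel_board between -0.003 and 0.004 m and angle between the z axis of plaque and the z axis of easel_board, either way round below 0.08 rad and angle between the y axis of plaque and the y axis of easel_board, either way round below 0.1 rad and x of clip in the frame of easel_board between -0.006 and 0.008 m and y of clip in the frame of easel_board between -0.014 and 0.014 m and z of clip in the frame of easel_board between 0.074 and 0.102 m and angle between the z axis of clip and the z axis of easel_board, either way round below 0.2 rad and angle between the y axis of clip and the y axis of easel_board, either way round below 0.25 rad and contact force between clip and plaque above 2 N and contact force between clip and easel_board above 2 N and linear speed of each of clip, plaque below 0.02 m/s); the robot touches nothing.
It fails at once if the narrow plaque is moved by more than 30 mm (distance of narrow_plaque from where it was at the start of the episode above 0.03 m).
It fails at once if the cup a is moved by more than 30 mm (distance of cup_a from where it was at the start of the episode above 0.03 m).
It fails at once if the cup b is moved by more than 30 mm (distance of cup_b from where it was at the start of the episode above 0.03 m).
It fails at once if the bowl is moved by more than 30 mm (distance of bowl from where it was at the start of the episode above 0.03 m).
It fails at once if the tin is moved by more than 30 mm (distance of tin from where it was at the start of the episode above 0.03 m).
It also fails if it takes over 61 s, if anything falls off the work surface, if the arm or the gripper's body presses on something with over 40 N, if the wrist force passes 120 N, or if a joint passes its speed limit or range.

## Robot

A 7-joint arm with a two-finger parallel gripper is mounted at the origin on the work surface. World frame = base frame: x ahead of the robot, y to its left, z up, the work surface at z = 0. Lengths are in mm, angles in rad, forces in N, time in s.
With the tool pointing down it reaches from about 400 to 875 mm from the base axis. Payload 4.4 kg.
Tool frame: the origin (TCP) lies on the centre line of the jaws, within the pads' length; the fingertips stand 8 mm ahead of it and the grasp point (between the pads) lies 11 mm behind it; z points along the fingers, x is the direction in which the jaws open and shut, and the axes are right-handed (so a half turn about z gives the same grasp; the last joint's range is limited). The gripper opens to 85 mm and grips with 20 to 120 N. Pads are 22 mm wide; open, the fingers measure 114 mm over their backs; the gripper's body (76 mm by 85 mm) begins 54 mm behind the grasp point. The pads swing forward as they close: fully open they stand 13 mm farther back than shut.
Start: joints at [-1.342, 0.628, 0.038, 1.517, -0.027, 0.996, -0.02], TCP at [188.832, 621.981, 239.313] pointing down, gripper open.
Joint ranges: [-3.06, 3.06], [-0.37, 2.12], [-1.25, 1.32], [0.18, 2.47], [-1.1, 4.24], [0.23, 1.98], [-2.94, 2.94]. Speed limits (rad/s): [2.57, 2.57, 3.14, 3.14, 3.14, 3.14, 3.14].

## Interface

Orientations are given as a 3x3 rotation matrix whose columns are the frame's x, y, z axes.
In Python, from cell import * gives the robot as it stands.
- The arm moves only by the tool jog_arm, never from a script. Its arguments are lists of equal length, an entry for each row: "linear": the shift along the tool's x, y, z in m, a list of three; "delta_rot": the turn, a rotation vector about the tool's x, y, z in rad, a list of three. In form: {"linear": [[x, y, z], ...], "delta_rot": [[rx, ry, rz], ...]}. A call has 1 to 12 rows; each row shifts and turns the commanded pose from where the row before left it, along the tool's axes as they then stand; what a row does not reach is not made up. A row lasts 1/10 s, in which the tool goes at most 50 mm and 8.59 degrees, less where a joint would pass 70% of its speed; a pose out of reach is approached as far as the arm can. A call with a gripper value outside its range is refused whole. "jaw" is the finger opening in m, from 0 to 0.0854, set as the call begins (left out, the last holds). The fingers move at their own pace and stop on an object; "newtons" is the grip in N (left out, the last holds). Time passes only in rows, so rows that do not move let the fingers close. It gives the time, the measured TCP pose, the force and the opening at its end, in the units of the state.
- read_state(): the state, without advancing time (a new reading comes with each control period).
- capture(name): name is "scene" or "top" or "wrist"; returns a dict with "img" (400x640x3 uint8, red, green, blue), "z_map" (400x640 float32, mm along the optical axis (not along the pixel's ray), 0 where there is no reading), "K" (3x3 intrinsics, pixels), "R" (3x3) and "t" (3): a world point X has camera coordinates R X + t. Camera axes: x right, y down, z forward; pixel columns grow to the right and rows downward; lengths in mm; the calibration is good to about 2 mm. A picture is of the moment at which its call begins.
- job_done(): hands the job in, once; it reports no verdict.
The state is a dict: "time": time; "joints": joint angles; "joint_velocities": joint speeds; "effort": joint torques, N m; "tool_pos": TCP position; "orientation": TCP orientation; "force": force on the tool from outside, world axes, zero at the start; "ft_torque": the same for the moment, N m; "grip_width": opening from 0.0 (shut) to 1.0 (fully open).
Only numpy, scipy, OpenCV 4.12 (cv2) and the standard library are available. Lean on these libraries where they do the work, as an engineer would, in place of code of your own. Each camera call takes 0.05 s, during which the arm holds its last target. There are 200 camera calls.

## Working session

There is one attempt and no reset: what is moved stays moved. The work goes in short steps, Python scripts to look and compute and a tool call to move; the robot and the scene stay as the last step left them, time stands still between calls to the robot, and variables do not carry over. Pictures are saved under pics/ and viewed, about 8 in all and at most 12, crops included, and the job is handed in when it is done.

Besides the shell and the picture viewer there is one more tool, called after "Call:" as name(argument=value, ...), one argument or row to a line, values as JSON. jog_arm: Moves the arm, as the interface text tells. Its arguments: {"type":"object","properties":{"linear":{"type":"array","items":{"type":"array","items":{"type":"number"}}},"delta_rot":{"type":"array","items":{"type":"array","items":{"type":"number"}}},"jaw":{"type":"number"},"newtons":{"type":"number"}},"required":["linear","delta_rot"]}

```bash
ls; mkdir -p pics; cat > h.py <<'E'
from cell import *
import numpy as np, cv2
def save(c,n,crop=None,s=1):
    im=c["img"][:,:,::-1]
    if crop: x0,y0,x1,y1=crop; im=im[y0:y1,x0:x1]
    cv2.imwrite(f"pics/{n}.png",cv2.resize(im,None,fx=s,fy=s,interpolation=cv2.INTER_CUBIC))
def world(c,u,v,z=None):
    z=c["z_map"][v,u] if z is None else z
    p=np.linalg.inv(c["K"])@np.array([u,v,1.])*z
    return c["R"].T@(p-c["t"])
def cloud(c):
    v,u=np.mgrid[0:400,0:640]; z=c["z_map"].astype(float)
    p=np.stack([u,v,np.ones_like(u)],-1)@np.linalg.inv(c["K"]).T*z[...,None]
    w=(p-c["t"])@c["R"]; w[z==0]=np.nan
    return w
E
python3 - <<'E'
from h import *
import pickle
s=read_state(); print(s["time"],s["tool_pos"],s["orientation"],s["force"])
for n in("scene","top"):
    c=capture(n); pickle.dump(c,open(n+".pkl","wb")); save(c,n+"1",s=1.25); print(n,c["R"].round(3).tolist(),c["t"],c["K"][0,0])
E
```

```text
pics
0.0 [188.66044437 621.38399008 238.38673191] [[ 2.90569327e-01  9.56853794e-01 -5.32769509e-04]
 [ 9.56852052e-01 -2.90569815e-01 -1.82565492e-03]
 [-1.90169157e-03  2.06977244e-05 -9.99998192e-01]] [ 0.7785652  -0.75064991 -0.86057293]
scene [[0.843, 0.538, 0.003], [0.466, -0.728, -0.503], [-0.268, 0.426, -0.864]] [-423.86730819 -191.96075156 1085.64714652] 398.14809717971235
top [[-0.017, -1.0, -0.014], [-0.996, 0.018, -0.089], [0.089, 0.012, -0.996]] [  20.66046765  548.22163319 1185.01639717] 512.7456397060879
```

View pics/scene1.png

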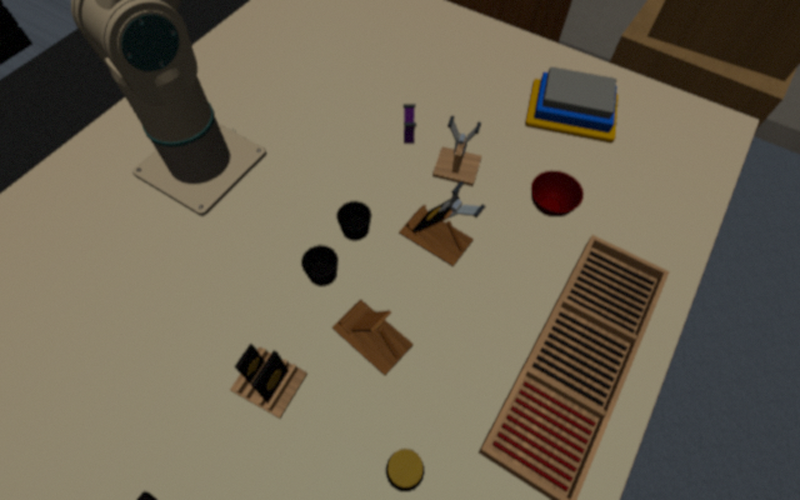

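View pics/top1.png

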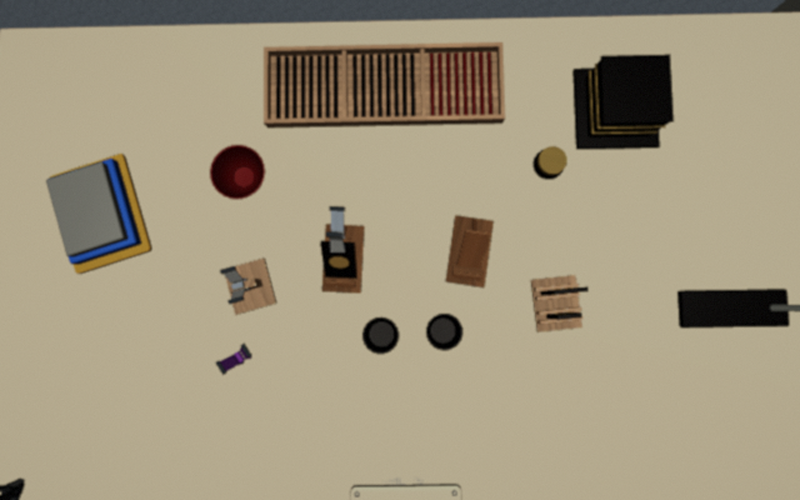

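The top view shows the rack at about (557,303), with the far plaque larger. The empty easel is at (470,250), the dressed one at (343,257), and the clip stand at (250,285). The purple decoy is at (233,359).

```bash
cat > m.py <<'E'
from h import *
import pickle
C={n:pickle.load(open(n+".pkl","rb")) for n in("scene","top")}
W={n:cloud(c) for n,c in C.items()}
def seg(n,cx,cy,r,z0,z1):
    w=W[n].reshape(-1,3); m=(np.hypot(w[:,0]-cx,w[:,1]-cy)<r)&(w[:,2]>z0)&(w[:,2]<z1); return w[m]
t=C["top"]
for name,(u,v) in dict(rack=(557,303),easel=(470,250),stand=(250,285)).items():
    p=world(t,int(u/1.25),int(v/1.25)); print(name,p.round())
    for n in W:
        for z0,z1 in ((5,10),(9,16),(20,36),(60,78),(90,112),(112,135),(135,170)):
            q=seg(n,p[0],p[1],105,z0,z1)
            if len(q)>15:
                (a,b),(w,h),ang=cv2.minAreaRect(q[:,:2].astype(np.float32)); print("  ",n,z0,z1,len(q),"c",round(a,1),round(b,1),"size",round(w,1),round(h,1),"ang",round(ang,1),"zmed",np.median(q[:,2]).round(1),"zmax",q[:,2].max().round(1))
E
python3 m.py
```

```text
rack [ 433. -292.    5.]
   scene 5 10 524 c 431.5 -291.3 size 107.0 85.1 ang 5.1 zmed 7.1 zmax 10.0
   scene 9 16 127 c 435.5 -292.0 size 98.7 81.2 ang 5.2 zmed 11.4 zmax 15.6
   scene 20 36 428 c 434.4 -291.1 size 68.4 80.0 ang 5.3 zmed 28.3 zmax 36.0
   scene 60 78 192 c 436.8 -291.7 size 51.3 59.3 ang 1.4 zmed 68.7 zmax 78.0
   scene 90 112 276 c 435.0 -293.1 size 52.6 59.3 ang 5.2 zmed 101.2 zmax 111.9
   scene 112 135 160 c 456.6 -291.1 size 9.4 59.4 ang 5.8 zmed 116.7 zmax 119.8
   top 5 10 800 c 433.3 -292.7 size 202.1 203.7 ang 5.4 zmed 7.4 zmax 10.0
   top 9 16 497 c 412.6 -310.3 size 143.6 129.0 ang 1.2 zmed 10.9 zmax 15.8
   top 20 36 370 c 432.1 -291.4 size 66.9 81.6 ang 5.2 zmed 31.0 zmax 35.9
   top 60 78 27 c 434.3 -288.5 size 50.4 47.6 ang 11.6 zmed 67.1 zmax 76.6
   top 90 112 89 c 432.2 -286.1 size 55.0 42.0 ang 11.2 zmed 104.3 zmax 111.4
   top 112 135 105 c 454.2 -290.3 size 7.8 59.3 ang 5.3 zmed 119.5 zmax 124.5
easel [ 531. -125.   70.]
   scene 5 10 1062 c 536.1 -130.1 size 75.4 130.1 ang 80.9 zmed 6.9 zmax 10.0
   scene 9 16 81 c 535.0 -130.8 size 70.6 124.9 
[... 971 characters left out ...]
max 15.2
   scene 20 36 27 c 482.9 283.9 size 40.3 12.0 ang 85.2 zmed 27.6 zmax 35.1
   scene 60 78 85 c 432.1 275.4 size 113.6 48.0 ang 16.4 zmed 68.1 zmax 77.6
   scene 90 112 102 c 474.4 291.4 size 40.8 24.6 ang 13.0 zmed 97.5 zmax 111.9
   scene 112 135 92 c 475.5 290.9 size 61.5 27.0 ang 15.5 zmed 128.7 zmax 132.4
   top 5 10 315 c 471.1 276.8 size 199.8 200.8 ang 32.5 zmed 6.2 zmax 10.0
   top 9 16 722 c 478.1 275.6 size 89.8 111.6 ang 15.4 zmed 12.8 zmax 16.0
   top 60 78 104 c 474.6 290.5 size 20.7 50.4 ang 8.0 zmed 69.9 zmax 77.7
   top 90 112 149 c 474.2 292.5 size 38.5 23.4 ang 14.5 zmed 97.7 zmax 112.0
   top 112 135 138 c 473.9 291.6 size 62.4 27.1 ang 15.5 zmed 129.6 zmax 134.9
```

```bash
cat > plan.py <<'E'
from cell import *
import numpy as np
from scipy.spatial.transform import Rotation as Ro
def az(a,tilt=0,b=None):
    "tool R: x at azimuth a (deg), pointing down"
    a=np.radians(a); x=np.array([np.cos(a),np.sin(a),0]); z=np.array([0,0,-1.]); return np.c_[x,np.cross(z,x),z]
def rel(P,Rt,R=None,p=None):
    s=read_state(); R=np.array(s["orientation"]) if R is None else R; p=np.array(s["tool_pos"]) if p is None else p
    rv=Ro.from_matrix(R.T@Rt).as_rotvec(); n=int(np.ceil(np.linalg.norm(rv)/.149))
    print(f"turn {n} rows of",(rv/max(n,1)).round(4),"total",rv.round(4))
    q=np.array(p)
    for P1 in P:
        d=Rt.T@(np.array(P1)-q)/1000; m=max(1,int(np.ceil(np.linalg.norm(d)/.049)))
        print(f"  shift {m} rows of",(d/m).round(4),"total",d.round(4),"->",P1); q=np.array(P1)
E
cat >> m.py <<'E'
print("board fit")
a=np.radians(170.4); ex=np.array([np.cos(a),np.sin(a),0]); ey=np.cross([0,0,1],ex)
for n in W:
    q=seg(n,540,-131,80,35,112); r=q-np.array([535,-130,0]); X=r@ex; Y=r@ey; Z=q[:,2]
    m=abs(Y)<24
    H=X[m]*np.cos(np.pi/6)+Z[m]*.5   # const on the front face
    h=np.percentile(H,[2,10,25,50,75,90,98]); print(n,h.round(1),"Y mid",(Y[m].min()+Y[m].max())/2,len(H))
    q=seg(n,520,-128,80,10,40);r=q-np.array([535,-130,0]); X=r@ex; Z=q[:,2]; Y=r@ey
    m=abs(Y)<26; o=np.argsort(X[m]); 
    for x0 in range(-20,60,5):
        k=(X[m]>=x0)&(X[m]<x0+5); print(x0,Z[m][k].round(0).astype(int).tolist()[:12],end=" ")
    print()
E
python3 m.py | sed -n '/board/,$p'
python3 - <<'E'
from plan import *
s=read_state(); R=np.array(s["orientation"])
rel([(300,560,330),(540,300,330),(590,0,330),(456,-291,260)],R)
rel([],az(-84.7))
E
```

```text
board fit
scene [-19.4  -1.4  33.8  37.3  37.7  58.7  61.3] Y mid 0.47393936657744895 360
-20 [10] -15 [] -10 [10] -5 [11, 10, 10] 0 [10, 10] 5 [] 10 [] 15 [37, 39] 20 [36, 39, 32, 36, 36, 37, 36, 33, 32, 38, 38, 34] 25 [32, 22, 29, 24, 25, 31, 26, 31, 24, 32, 27, 26] 30 [25, 24, 22, 22, 22, 22, 21, 19, 24, 23, 22, 22] 35 [26, 27, 24, 25, 25, 25, 26, 27, 24, 21, 24, 22] 40 [39, 36, 38, 37, 38, 37, 29, 28, 28, 38, 34, 28] 45 [40, 39, 37, 36, 37, 39, 39, 26, 38, 36, 36, 38] 50 [30, 34, 27, 35, 30, 29, 35, 31, 29, 30, 31, 31] 55 [] 
top [-6.8 38.2 39.1 40.2 41.7 62.3 64.5] Y mid -0.11685463243888172 543
-20 [12, 11, 11] -15 [11, 11] -10 [11, 10] -5 [10] 0 [12, 10, 10] 5 [13, 10] 10 [12, 11, 12] 15 [11, 40] 20 [12, 35, 38, 12, 10, 36, 39, 39, 39, 40, 38, 35] 25 [32, 34, 39, 28, 31, 33, 36, 35, 32, 36, 37, 34] 30 [32, 25, 23, 25, 23, 25, 32, 28, 25, 27, 32, 19] 35 [27, 26, 25, 26, 28, 28, 25, 28, 29, 27, 28, 26] 40 [31, 30, 27, 31, 31, 28, 23, 31, 29, 30, 31, 35] 45 [38, 39, 38, 37, 40, 37, 40, 40, 38, 36, 39, 40] 50 [37, 38, 37, 38, 37, 33, 31, 38, 36, 35, 36, 37] 55 [12, 13, 32, 29, 29, 33, 11, 32, 32, 31, 33, 12] 
turn 0 rows of [0. 0. 0.] total [0. 0. 0.]
  shift 4 rows of [-0.0067  0.0311 -0.0229] total [-0.0266  0.1244 -0.0915] -> (300, 560, 330)
  shift 8 rows of [-0.0224  0.0381  0.    ] total [-1.791e-01  3.052e-01  3.000e-04] -> (540, 300, 330)
  shift 7 rows of [-0.0389  0.0193  0.0001] total [-0.2725  0.135   0.0005] -> (590, 0, 330)
  shift 7 rows of [-0.0453 -0.0062  0.0101] total [-0.3173 -0.0437  0.0705] -> (456, -291, 260)
turn 19 rows of [1.00e-04 0.00e+00 1.45e-01] total [2.3000e-03 5.0000e-04 2.7543e+00]
```

Call:
jog_arm(
  linear=[
    [-0.007,0.031,-0.023],
    [-0.007,0.031,-0.023],
    [-0.007,0.031,-0.023],
    [-0.007,0.031,-0.023],
    [-0.022,0.038,0],
    [-0.022,0.038,0],
    [-0.022,0.038,0],
    [-0.022,0.038,0],
    [-0.022,0.038,0],
    [-0.022,0.038,0],
    [-0.022,0.038,0],
    [-0.022,0.038,0],
  ],
  delta_rot=[
    [0,0,0],
    [0,0,0],
    [0,0,0],
    [0,0,0],
    [0,0,0],
    [0,0,0],
    [0,0,0],
    [0,0,0],
    [0,0,0],
    [0,0,0],
    [0,0,0],
    [0,0,0],
  ],
  jaw=0.0854,
)

```text
time: 1.3
tool_pos: [539.9, 300.9, 330.9]
orientation: [[0.29, 0.957, -0.001], [0.957, -0.29, -0.0], [-0.001, -0.001, -1.0]]
force: [0.7, 0.7, -0.2]
grip_width: 0.998
```

Call:
jog_arm(
  linear=[
    [-0.039,0.019,0],
    [-0.039,0.019,0],
    [-0.039,0.019,0],
    [-0.039,0.019,0],
    [-0.039,0.019,0],
    [-0.039,0.019,0],
    [-0.039,0.019,0],
    [0,0,0],
    [0,0,0],
    [0,0,0],
    [0,0,0],
    [0,0,0],
  ],
  delta_rot=[
    [0,0,0],
    [0,0,0],
    [0,0,0],
    [0,0,0],
    [0,0,0],
    [0,0,0],
    [0,0,0],
    [0,0,0.145],
    [0,0,0.145],
    [0,0,0.145],
    [0,0,0.145],
    [0,0,0.145],
  ],
)

```text
time: 2.5
tool_pos: [586.7, 2.6, 330.8]
orientation: [[0.855, 0.518, -0.001], [0.518, -0.855, 0.0], [-0.001, -0.001, -1.0]]
force: [0.6, -0.3, -0.1]
grip_width: 0.999
```

Call:
jog_arm(
  linear=[
    [0,0,0],
    [0,0,0],
    [0,0,0],
    [0,0,0],
    [0,0,0],
    [0,0,0],
    [0,0,0],
    [0,0,0],
    [0,0,0],
    [0,0,0],
  ],
  delta_rot=[
    [0,0,0.145],
    [0,0,0.145],
    [0,0,0.145],
    [0,0,0.145],
    [0,0,0.145],
    [0,0,0.145],
    [0,0,0.145],
    [0,0,0.145],
    [0,0,0.145],
    [0,0,0.145],
  ],
)

```text
time: 3.5
tool_pos: [586.7, 2.7, 330.8]
orientation: [[0.618, -0.786, -0.001], [-0.786, -0.618, 0.0], [-0.001, 0.001, -1.0]]
force: [-1.2, -0.1, -0.7]
grip_width: 1.003
```

Call:
jog_arm(
  linear=[
    [0,0,0],
    [0,0,0],
    [0,0,0],
    [0,0,0],
    [0.04,0.0225,0.01],
    [0.04,0.0225,0.01],
    [0.04,0.0225,0.01],
    [0.04,0.0225,0.01],
    [0.04,0.0225,0.01],
    [0.04,0.0225,0.01],
    [0.04,0.0225,0.01],
    [0,0,0],
  ],
  delta_rot=[
    [0,0,0.1435],
    [0,0,0.1435],
    [0,0,0.1435],
    [0,0,0.1435],
    [0,0,0],
    [0,0,0],
    [0,0,0],
    [0,0,0],
    [0,0,0],
    [0,0,0],
    [0,0,0],
    [0,0,0],
  ],
)

```text
time: 4.7
tool_pos: [452.4, -298.3, 260.9]
orientation: [[0.086, -0.996, -0.003], [-0.996, -0.086, -0.004], [0.003, 0.003, -1.0]]
force: [-0.2, -0.0, 0.7]
grip_width: 0.999
```

```bash
python3 - <<'E'
from h import *
from plan import *
c=capture("wrist"); save(c,"w1"); w=cloud(c).reshape(-1,3)
for lo,hi,x0,x1 in((112,126,435,480),(60,108,445,480),(88,110,395,430)):
    q=w[(w[:,2]>lo)&(w[:,2]<hi)&(w[:,0]>x0)&(w[:,0]<x1)&(abs(w[:,1]+291)<60)]
    print(lo,len(q), cv2.minAreaRect(q[:,:2].astype(np.float32)) if len(q) else "", np.median(q[:,2]))
print(read_state()["tool_pos"])
rel([(455.5,-290.8,100)],az(-84.7))
E
```

```text
112 825 ((456.16424560546875, -290.7376708984375), (8.74858570098877, 59.61822509765625), 5.310545921325684) 117.65682282779642
60 848 ((460.1545715332031, -290.3352355957031), (1.8299572467803955, 59.46943283081055), 4.573673248291016) 85.36579512008845
88 658 ((412.11968994140625, -290.6819152832031), (8.91740894317627, 41.84822463989258), 5.564017295837402) 102.18127046844145
[ 454.81930689 -294.78198317  260.89209919]
turn 1 rows of [ 0.0018 -0.0006 -0.0024] total [ 0.0018 -0.0006 -0.0024]
  shift 4 rows of [-0.001  -0.0003  0.0402] total [-0.0039 -0.001   0.1609] -> (455.5, -290.8, 100)
```

View pics/w1.png

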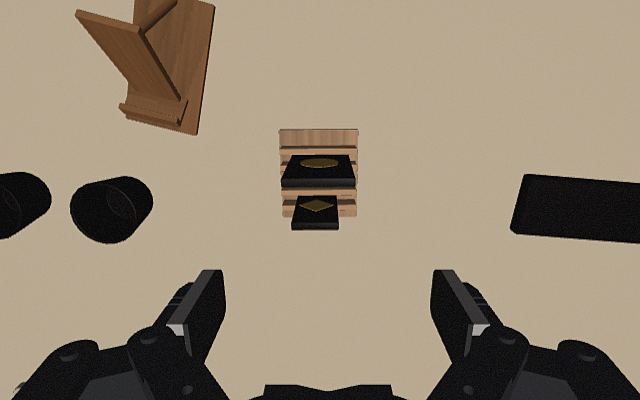

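The wrist view shows the wide plaque with the round inlay at (320,172) and the diamond one at (316,213). The depth cloud puts the wide plaque's centre at (456,-290.7) with its top at 118, as expected. I'll start down.

Call:
jog_arm(
  linear=[
    [0,0,0.03],
    [0,0,0.04],
    [0,0,0.03],
    [0,0,0],
    [0,0,0],
  ],
  delta_rot=[
    [0,0,-0.002],
    [0,0,0],
    [0,0,0],
    [0,0,0],
    [0,0,0],
  ],
)

```text
time: 5.25
tool_pos: [458.2, -290.8, 161.6]
orientation: [[0.101, -0.995, -0.0], [-0.995, -0.101, 0.0], [-0.0, 0.0, -1.0]]
force: [0.7, 0.4, 1.3]
grip_width: 1.001
```

```bash
python3 - <<'E'
from h import *
from plan import *
s=read_state();print(s["tool_pos"],s["orientation"][:,0])
rel([(455.9,-290.7,80)],az(-84.7))
# easel from first wrist cloud-like view
c=capture("wrist"); w=cloud(c).reshape(-1,3); a=np.radians(170.4); ex=np.array([np.cos(a),np.sin(a),0]); ey=np.cross([0,0,1],ex)
r=w-np.array([535,-130,0]); X=r@ex;Y=r@ey;Z=w[:,2]
m=(abs(Y)<40)&(X>-70)&(X<70)&(Z>35)&(Z<125); print(m.sum())
if m.sum()>50:
    h=X*.866+Z*.5; print(np.percentile(h[m],[10,25,50,75,90]).round(1)); k=m&(Z>50); print(Y[k].min(),Y[k].max(),Z[k].max())
    k=m&(abs(h-39)<4)&(Z>45); print(np.polyfit(Z[k],X[k],1),np.polyfit(Y[k],X[k]+Z[k]*.577,1))
E
```

```text
[ 458.19141229 -290.83244009  161.59145211] [ 1.00928265e-01 -9.94893647e-01 -3.42828588e-04]
turn 1 rows of [0.0004 0.0003 0.0086] total [0.0004 0.0003 0.0086]
  shift 2 rows of [-0.0002  0.0011  0.0408] total [-0.0003  0.0023  0.0816] -> (455.9, -290.7, 80)
7842
[33.  37.2 37.9 38.2 56.9]
-22.87033423775502 22.450909822666258 117.47323194568779
[-0.5853809  44.30958479] [-2.49570485e-02  4.36913698e+01]
```

Call:
jog_arm(
  linear=[
    [0,0.002,0.03],
    [0,0,0.03],
    [0,0,0.0215],
    [0,0,0],
    [0,0,0],
    [0,0,0],
  ],
  delta_rot=[
    [0,0,0.0086],
    [0,0,0],
    [0,0,0],
    [0,0,0],
    [0,0,0],
    [0,0,0],
  ],
)

```text
time: 5.9
tool_pos: [456.9, -292.6, 81.7]
orientation: [[0.091, -0.996, 0.003], [-0.996, -0.091, -0.002], [0.002, -0.003, -1.0]]
force: [-0.3, -0.1, 0.7]
grip_width: 1.003
```

Call:
jog_arm(
  linear=[
    [0,0,0],
    [0,0,0],
    [0,0,0],
    [0,0,0],
    [0,0,0],
    [0,0,0],
    [0,0,0],
    [0,0,0],
  ],
  delta_rot=[
    [0,0,0],
    [0,0,0],
    [0,0,0],
    [0,0,0],
    [0,0,0],
    [0,0,0],
    [0,0,0],
    [0,0,0],
  ],
  jaw=0.05,
  newtons=30,
)

```text
time: 6.7
tool_pos: [456.3, -291.8, 80.9]
orientation: [[0.091, -0.996, 0.002], [-0.996, -0.091, -0.0], [0.0, -0.002, -1.0]]
force: [-1.3, 0.6, 6.1]
grip_width: 0.695
```

```bash
cat >> plan.py <<'E'
O=np.array([504.7,-124.9,22.8]); e=np.array([np.cos(np.radians(171)),np.sin(np.radians(171)),0]); up=np.array([0,0,1.])
bx=.866*e+.5*up; bz=-.5*e+.866*up; by=np.cross(bz,bx); B=np.c_[bx,by,bz]
RP=np.c_[by,bx,-bz]
def P(x,y,z): return (O+B@np.array([x,y,z])).round(1)
E
python3 - <<'E'
from plan import *
s=read_state(); print(s["tool_pos"],s["force"]); R=np.array(s["orientation"])
A=P(8,0,73+70)
rel([(456,-292,260),(A[0],A[1],260)],R)
rel([],RP)
rel([P(6,0,83),P(4.5,0,73)],RP,R=RP,p=np.array([A[0],A[1],260]))
E
```

```text
[ 456.29834678 -291.82167329   80.89294244] [-1.30796189  0.55013969  6.10529962]
turn 0 rows of [0. 0. 0.] total [0. 0. 0.]
  shift 4 rows of [ 0.0001 -0.     -0.0448] total [ 0.0002 -0.     -0.1791] -> (456, -292, 260)
  shift 4 rows of [-0.0365 -0.0316  0.    ] total [-0.1461 -0.1263  0.0002] -> (np.float64(568.5), np.float64(-135.0), 260)
turn 4 rows of [-0.1307 -0.0163  0.0607] total [-0.5227 -0.0652  0.2427]
turn 1 rows of [-0. -0. -0.] total [-0. -0. -0.]
  shift 4 rows of [ 0.     -0.0142  0.0387] total [ 0.     -0.0567  0.1547] -> [ 540.6 -130.6   97.7]
  shift 1 rows of [-0.     -0.0015  0.01  ] total [-0.     -0.0015  0.01  ] -> [ 536.9 -130.    88.3]
```

Call:
jog_arm(
  linear=[
    [0,0,-0.02],
    [0,0,-0.03],
    [0,0,-0.04],
    [0,0,-0.04],
    [0,0,-0.03],
    [0,0,-0.02],
    [-0.0209,-0.018,0],
    [-0.0209,-0.018,0],
    [-0.0209,-0.018,0],
    [-0.0209,-0.018,0],
    [-0.0209,-0.018,0],
    [-0.0209,-0.018,0],
  ],
  delta_rot=[
    [0,0,0],
    [0,0,0],
    [0,0,0],
    [0,0,0],
    [0,0,0],
    [0,0,0],
    [0,0,0],
    [0,0,0],
    [0,0,0],
    [0,0,0],
    [0,0,0],
    [0,0,0],
  ],
)

```text
time: 7.9
tool_pos: [552.1, -155.9, 260.0]
orientation: [[0.091, -0.996, 0.0], [-0.996, -0.091, 0.0], [-0.0, -0.0, -1.0]]
force: [-0.4, -0.3, -0.7]
grip_width: 0.697
```

Call:
jog_arm(
  linear=[
    [-0.0209,-0.018,0],
    [0,0,0],
    [0,0,0],
    [0,0,0],
    [0,0,0],
    [0,0,0],
    [0,0,0],
    [0,0,0],
  ],
  delta_rot=[
    [0,0,0],
    [-0.0871,-0.0109,0.0405],
    [-0.0871,-0.0109,0.0405],
    [-0.0871,-0.0109,0.0405],
    [-0.0871,-0.0109,0.0405],
    [-0.0871,-0.0109,0.0405],
    [-0.0871,-0.0109,0.0405],
    [0,0,0],
  ],
)

```text
time: 8.7
tool_pos: [568.4, -134.8, 257.1]
orientation: [[-0.156, -0.853, -0.498], [-0.988, 0.135, 0.078], [0.001, 0.504, -0.863]]
force: [-0.5, -0.7, -2.2]
grip_width: 0.697
```

```bash
python3 - <<'E'
from h import *
from plan import *
c=capture("wrist"); save(c,"w2"); w=cloud(c).reshape(-1,3)
s=read_state(); print(s["tool_pos"]); T=np.array(s["tool_pos"]); R=np.array(s["orientation"])
q=(w-T)@R; m=(abs(q[:,0])<34)&(q[:,1]>-12)&(q[:,1]<12)&(q[:,2]>-50)&(q[:,2]<110)
q=q[m]
for z in range(-50,100,15):
    k=(q[:,2]>z)&(q[:,2]<z+15)
    if k.sum()>5: print(z,k.sum(),"x",np.percentile(q[k,0],[2,98]).round(1),"y",np.percentile(q[k,1],[5,50,95]).round(1))
print(np.percentile(q[:,2],[.5,1,50,99,99.5]))
rel([P(6,0,83),P(4.5,0,76)],RP)
# board again
b=(w-O)@B; k=(abs(b[:,1])<30)&(abs(b[:,0])<4)&(b[:,2]>15)&(b[:,2]<115); k2=k&(b[:,2]<100)
if k.sum()>50: print("board",k.sum(),np.median(b[k,0]),b[k,1].min(),b[k,1].max(),b[k,2].max(),np.polyfit(b[k2,1],b[k2,0],1),np.polyfit(b[k2,2],b[k2,0],1))
E
```

```text
[ 567.98437594 -134.93443111  258.21388601]
-50 3979 x [-29.3  29.1] y [-5.7 -2.5  1.7]
-35 5556 x [-31.9  31.6] y [-10.8  -5.3  -4.4]
-20 3695 x [-30.3  29.7] y [-10.9  -5.2  -4.6]
-5 2681 x [-30.1  29.6] y [-6.9 -5.2 -4.6]
10 1842 x [-29.1  27.7] y [-6.1 -5.4 -4.7]
25 1375 x [-29.5  27.4] y [-5.8 -5.1 -4.5]
40 1149 x [-29.4  27.1] y [-5.3 -4.9 -4.5]
55 942 x [-29.6  27.2] y [-5.2 -4.8 -4.4]
70 136 x [-29.2  26.8] y [-5.1 -4.7 -4.4]
[-37.60305513 -37.42778758 -15.82541803  68.63506212  70.52674628]
turn 1 rows of [ 0.0025 -0.0005 -0.0001] total [ 0.0025 -0.0005 -0.0001]
  shift 4 rows of [ 0.     -0.0141  0.0382] total [ 0.     -0.0562  0.1529] -> [ 540.6 -130.6   97.7]
  shift 1 rows of [-0.0001 -0.0015  0.007 ] total [-0.0001 -0.0015  0.007 ] -> [ 538.4 -130.2   90.9]Traceback (most recent call last):
  File "<stdin>", line 14, in <module>
    raise TypeError("expected non-empty vector for x")
TypeError: expected non-empty vector for x
```

View pics/w2.png

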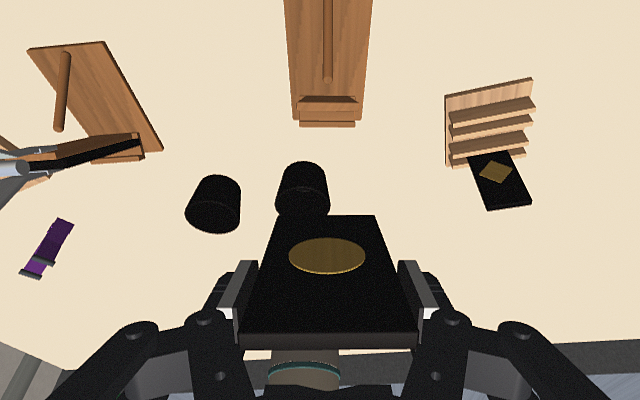

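The plaque is held squarely and the tool offsets are known. Its foot sits about 72.5 mm ahead of the TCP. The easel lies below, at (328,60).

Call:
jog_arm(
  linear=[
    [0,-0.0135,0.0385],
    [0,-0.0135,0.0385],
    [0,-0.0135,0.0385],
    [0,-0.0135,0.0375],
    [0,0,0],
    [0,0,0],
  ],
  delta_rot=[
    [0.0025,0,0],
    [0,0,0],
    [0,0,0],
    [0,0,0],
    [0,0,0],
    [0,0,0],
  ],
)

```text
time: 9.35
tool_pos: [538.6, -129.9, 101.8]
orientation: [[-0.156, -0.856, -0.492], [-0.988, 0.136, 0.078], [0.0, 0.498, -0.867]]
force: [0.4, 0.0, -0.2]
grip_width: 0.699
```

```bash
python3 - <<'E'
from h import *
from plan import *
s=read_state(); print(s["tool_pos"],s["force"]); rel([P(5.5,0,74)],RP)
R=np.array(s["orientation"]);T=np.array(s["tool_pos"]);print((T-O)@B)
for n in("wrist","scene"):
  c=capture(n); w=cloud(c).reshape(-1,3)
  if n=="scene": save(c,"s2",(230,200,370,320),5)
  b=(w-O)@B
  k=(abs(b[:,1])<23)&(abs(b[:,0]+6)<4)&(b[:,2]>60)&(b[:,2]<108); print(n,"board back",k.sum(),np.median(b[k,0]) if k.any() else "",)
  k=(abs(b[:,1])<26)&(b[:,0]>16)&(b[:,0]<27)&(b[:,2]>4)&(b[:,2]<14);print("lip top",k.sum(),np.percentile(b[k,2],[50,90]) if k.any() else "", b[k,0].max() if k.any() else "")
E
```

```text
[ 538.60099973 -129.8995213   101.80595019] [ 0.4103598   0.03659823 -0.23655374]
turn 1 rows of [-0.0019 -0.0004 -0.0002] total [-0.0019 -0.0004 -0.0002]
  shift 1 rows of [ 0.0003 -0.0043  0.0116] total [ 0.0003 -0.0043  0.0116] -> [ 536.5 -129.9   89.6]
[ 9.82886192 -0.36529979 85.55201267]
wrist board back 5885 -6.093095624236753
lip top 0  
scene board back 0 
lip top 62 [6.05135517 7.85396846] 23.741802080128057
```

Call:
jog_arm(
  linear=[
    [0,-0.0025,0.005],
    [0,-0.0015,0.005],
    [0,0,0.0015],
    [0,0,0],
    [0,0,0],
  ],
  delta_rot=[
    [-0.002,0,0],
    [0,0,0],
    [0,0,0],
    [0,0,0],
    [0,0,0],
  ],
)

```text
time: 9.95
tool_pos: [536.2, -129.6, 88.4]
orientation: [[-0.157, -0.855, -0.495], [-0.988, 0.136, 0.079], [0.0, 0.501, -0.865]]
force: [0.4, 0.0, -1.5]
grip_width: 0.697
```

Call:
jog_arm(
  linear=[
    [0,0,0.001],
    [0,0,0.001],
    [0,0,0],
  ],
  delta_rot=[
    [0,0,0],
    [0,0,0],
    [0,0,0],
  ],
)

```text
time: 10.25
tool_pos: [536.0, -129.6, 87.6]
orientation: [[-0.157, -0.856, -0.493], [-0.988, 0.136, 0.078], [0.0, 0.5, -0.866]]
force: [1.4, 0.4, 5.2]
grip_width: 0.698
```

```bash
python3 - <<'E'
from plan import *
s=read_state(); print((s["tool_pos"]-O)@B, s["force"]@B)
E
```

```text
[ 4.99914074 -0.29829865 71.88867862] [ 1.43959995 -0.57643243  5.16600443]
```

Call:
jog_arm(
  linear=[
    [0,-0.001,0],
    [0,-0.001,0],
    [0,0,0],
  ],
  delta_rot=[
    [0,0,0],
    [0,0,0],
    [0,0,0],
  ],
)

```text
time: 10.55
tool_pos: [536.6, -129.6, 87.2]
orientation: [[-0.157, -0.854, -0.496], [-0.988, 0.136, 0.079], [-0.0, 0.502, -0.865]]
force: [0.0, 1.5, 8.8]
grip_width: 0.7
```

```bash
python3 - <<'E'
from plan import *
s=read_state(); print((s["tool_pos"]-O)@B, s["force"]@B)
E
```

```text
[ 4.32083618 -0.29141228 71.88888651] [ 4.5567279  -1.43980082  7.50134894]
```

Both contacts are felt, at the foot and the board. I'll release and back off.

Call:
jog_arm(
  linear=[
    [0,0,0],
    [0,0,0],
    [0,0,0],
    [0,0,0],
    [0,0,0],
    [0,0,0],
  ],
  delta_rot=[
    [0,0,0],
    [0,0,0],
    [0,0,0],
    [0,0,0],
    [0,0,0],
    [0,0,0],
  ],
  jaw=0.0854,
)

```text
time: 11.15
tool_pos: [536.8, -129.6, 85.5]
orientation: [[-0.157, -0.855, -0.495], [-0.988, 0.136, 0.079], [-0.0, 0.501, -0.865]]
force: [0.2, -0.7, -0.4]
grip_width: 1.0
```

Call:
jog_arm(
  linear=[
    [0,0,-0.02],
    [0,0,-0.03],
    [0,0,-0.04],
    [0,0,-0.04],
    [0,0,0],
  ],
  delta_rot=[
    [0,0,0],
    [0,0,0],
    [0,0,0],
    [0,0,0],
    [0,0,0],
  ],
)

```text
time: 11.65
tool_pos: [604.6, -141.8, 202.5]
orientation: [[-0.155, -0.859, -0.487], [-0.988, 0.136, 0.074], [0.002, 0.493, -0.87]]
force: [-0.4, -0.7, -0.6]
grip_width: 0.997
```

```bash
cat > chk.py <<'E'
from h import *
from plan import *
c=capture("scene"); w=cloud(c).reshape(-1,3); b=(w-O)@B
k=(abs(b[:,1])<45)&(b[:,0]>2)&(b[:,0]<16)&(b[:,2]>10)&(b[:,2]<125)
print("plaque front x",np.percentile(b[k,0],[5,50,95]),"y",np.percentile(b[k,1],[1,99]),"z max",np.percentile(b[k,2],[98,99.5]))
k&=(abs(b[:,1])<25)&(b[:,2]>25)&(b[:,2]<105)
print("slopes x~y,x~z",np.polyfit(b[k,1],b[k,0],1)[0],np.polyfit(b[k,2],b[k,0],1)[0],k.sum())
c=capture("wrist"); w=cloud(c).reshape(-1,3); b=(w-O)@B
k=(abs(b[:,1])<45)&(b[:,0]>-10)&(b[:,0]<12)&(b[:,2]>104)&(b[:,2]<118); print("wrist top edge x",np.percentile(b[k,0],[2,98]),"y",np.percentile(b[k,1],[1,99]),"z",np.percentile(b[k,2],[50,95]))
E
python3 - <<'E'
from chk import *
save(capture("scene"),"s3",(230,170,390,290),5)
s=read_state(); print(s["tool_pos"])
RC=az(15.5); G=(475,291,132)
R=np.array(s["orientation"]); 
rel([(560,-130,330)],R)
rel([(600,60,330),(474.7,291.2,260)],RC,p=np.array([560,-130,330.]))
E
```

```text
plaque front x [2.76195644 7.26722996 8.18918273] y [-29.82965095  29.29093735] z max [109.83780733 110.56580525]
slopes x~y,x~z 0.007328245395451514 -0.004702026033967622 194
wrist top edge x [-6.1216152   7.64313864] y [-30.10509961  27.86754469] z [108.60238192 109.99267814]
[ 600.64459022 -139.71632741  197.44302882]
turn 0 rows of [0. 0. 0.] total [0. 0. 0.]
  shift 3 rows of [-0.0011  0.0342 -0.0312] total [-0.0033  0.1026 -0.0937] -> (560, -130, 330)
turn 14 rows of [ 0.024   0.0374 -0.139 ] total [ 0.336   0.5242 -1.946 ]
  shift 4 rows of [ 0.0223 -0.0431  0.    ] total [ 0.0893 -0.1724  0.    ] -> (600, 60, 330)
  shift 6 rows of [-0.0098 -0.0427  0.0117] total [-0.059  -0.2563  0.07  ] -> (474.7, 291.2, 260)
```

View pics/s3.png

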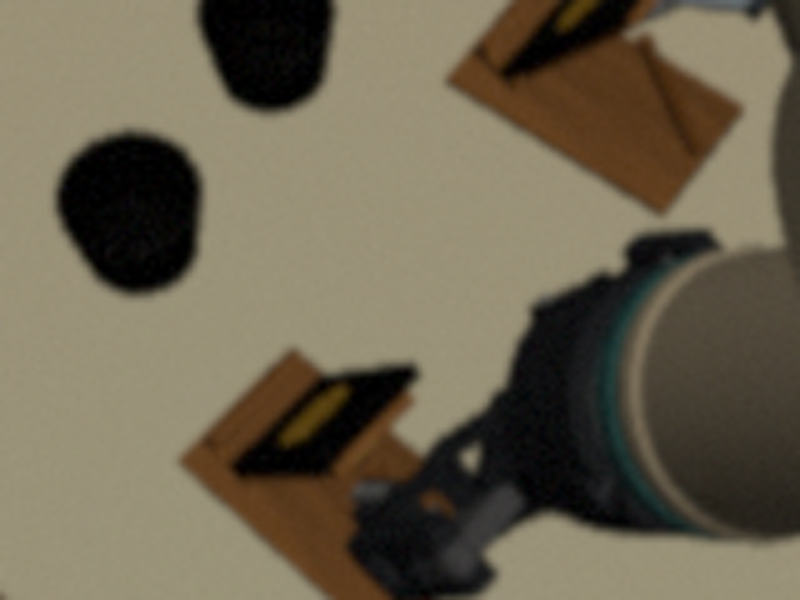

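The plaque stands flat and centred: front at x≈7.3, y within ±30, top at 110. Next is the clip.

Call:
jog_arm(
  linear=[
    [-0.001,0.034,-0.031],
    [-0.001,0.034,-0.031],
    [-0.001,0.034,-0.031],
    [0,0,0],
    [0,0,0],
    [0,0,0],
    [0,0,0],
    [0,0,0],
    [0,0,0],
    [0,0,0],
  ],
  delta_rot=[
    [0,0,0],
    [0,0,0],
    [0,0,0],
    [0.024,0.0374,-0.139],
    [0.024,0.0374,-0.139],
    [0.024,0.0374,-0.139],
    [0.024,0.0374,-0.139],
    [0.024,0.0374,-0.139],
    [0.024,0.0374,-0.139],
    [0.024,0.0374,-0.139],
  ],
)

```text
time: 12.8
tool_pos: [559.4, -129.2, 327.9]
orientation: [[0.742, -0.61, -0.278], [-0.654, -0.75, -0.101], [-0.146, 0.257, -0.955]]
force: [0.1, 0.4, 0.2]
grip_width: 0.997
```

Call:
jog_arm(
  linear=[
    [0,0,0],
    [0,0,0],
    [0,0,0],
    [0,0,0],
    [0,0,0],
    [0,0,0],
    [0,0,0],
    [0,0,0],
  ],
  delta_rot=[
    [0.024,0.0374,-0.139],
    [0.024,0.0374,-0.139],
    [0.024,0.0374,-0.139],
    [0.024,0.0374,-0.139],
    [0.024,0.0374,-0.139],
    [0.024,0.0374,-0.139],
    [0.024,0.0374,-0.139],
    [0,0,0],
  ],
)

```text
time: 13.6
tool_pos: [558.2, -131.1, 328.7]
orientation: [[0.964, 0.266, -0.002], [0.266, -0.964, 0.001], [-0.002, -0.001, -1.0]]
force: [0.3, -0.1, 0.9]
grip_width: 0.998
```

```bash
python3 - <<'E'
from plan import *
s=read_state(); print(s["tool_pos"],s["joints"].round(2) if hasattr(s["joints"],"round") else s["joints"]); RC=az(15.5)
rel([(600,60,330),(474.7,291.2,260)],RC)
E
```

```text
[ 558.24361318 -131.14648477  328.65499629] [-0.03  0.45  0.32  1.62 -0.15  1.11  0.6 ]
turn 1 rows of [-0.0012  0.0022 -0.0013] total [-0.0012  0.0022 -0.0013]
  shift 4 rows of [ 0.0228 -0.0433 -0.0003] total [ 0.0913 -0.173  -0.0013] -> (600, 60, 330)
  shift 6 rows of [-0.0098 -0.0427  0.0117] total [-0.059  -0.2563  0.07  ] -> (474.7, 291.2, 260)
```

Call:
jog_arm(
  linear=[
    [0.023,-0.043,0],
    [0.023,-0.043,0],
    [0.023,-0.043,0],
    [0.023,-0.043,0],
    [-0.01,-0.043,0],
    [-0.01,-0.043,0],
    [-0.01,-0.043,0.015],
    [-0.01,-0.043,0.02],
    [-0.01,-0.043,0.02],
    [-0.01,-0.043,0.015],
    [0,0,0],
    [0,0,0],
  ],
  delta_rot=[
    [0,0.002,0],
    [0,0,0],
    [0,0,0],
    [0,0,0],
    [0,0,0],
    [0,0,0],
    [0,0,0],
    [0,0,0],
    [0,0,0],
    [0,0,0],
    [0,0,0],
    [0,0,0],
  ],
)

```text
time: 14.8
tool_pos: [474.7, 293.7, 258.0]
orientation: [[0.963, 0.269, -0.0], [0.269, -0.963, -0.002], [-0.001, 0.002, -1.0]]
force: [0.6, -0.3, 0.1]
grip_width: 1.003
```

```bash
python3 - <<'E'
from h import *
from plan import *
c=capture("wrist"); save(c,"w3"); w=cloud(c).reshape(-1,3)
for lo,hi,r in((118,140,50),(100,118,50),(60,78,40)):
    q=w[(w[:,2]>lo)&(w[:,2]<hi)&(np.hypot(w[:,0]-475,w[:,1]-291)<r)]
    print(lo,len(q), cv2.minAreaRect(q[:,:2].astype(np.float32)) if len(q) else "", np.percentile(q[:,2],[50,98]))
q=w[(w[:,2]>118)&(w[:,2]<140)&(np.hypot(w[:,0]-475,w[:,1]-291)<50)]
s=read_state(); print(s["tool_pos"])
rel([(475,291.2,121)],az(15.5))
E
```

```text
118 909 ((475.015380859375, 292.79248046875), (62.113372802734375, 26.284273147583008), 15.199996948242188) [130.58317837 132.7782727 ]
100 652 ((475.3566589355469, 292.8912658691406), (47.36067581176758, 22.399269104003906), 14.803635597229004) [109.50435492 117.53958949]
60 579 ((475.2538146972656, 290.948486328125), (21.450756072998047, 49.9504508972168), 14.170166969299316) [69.77276742 74.5696915 ]
[476.12667313 292.25103056 258.73522193]
turn 1 rows of [ 0.0025 -0.0009 -0.0007] total [ 0.0025 -0.0009 -0.0007]
  shift 3 rows of [-0.0005  0.0002  0.0459] total [-0.0014  0.0007  0.1377] -> (475, 291.2, 121)
```

View pics/w3.png

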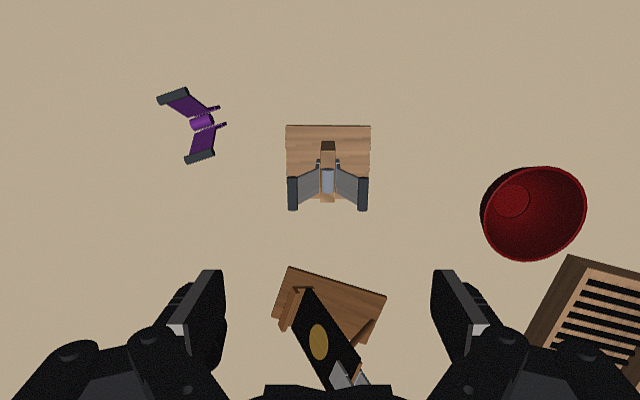

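The clip is at (328,187) with its bars at (292,194) and (363,194). The handle centre is (475,292.5), bar height about 128.5. I'll descend onto it.

Call:
jog_arm(
  linear=[
    [-0.001,0,0.045],
    [0,0,0.045],
    [0,0,0.03],
    [0,0,0.0],
    [0,0,0],
  ],
  delta_rot=[
    [0.0025,-0.001,0.005],
    [0,0,0],
    [0,0,0],
    [0,0,0],
    [0,0,0],
  ],
)

```text
time: 15.35
tool_pos: [476.9, 291.3, 140.0]
orientation: [[0.966, 0.26, 0.001], [0.26, -0.966, 0.001], [0.002, -0.001, -1.0]]
force: [0.6, 0.3, 0.3]
grip_width: 1.004
```

```bash
python3 - <<'E'
from h import *
from plan import *
print(read_state()["tool_pos"]); rel([(475,292.3,117)],az(15.2))
E
```

```text
[476.88443675 291.26900523 140.03691851]
turn 1 rows of [-0.001  -0.0018 -0.0024] total [-0.001  -0.0018 -0.0024]
  shift 1 rows of [-0.0015 -0.0015  0.023 ] total [-0.0015 -0.0015  0.023 ] -> (475, 292.3, 117)
```

Call:
jog_arm(
  linear=[
    [-0.0015,-0.0015,0.01],
    [0,0,0.013],
    [0,0,0],
    [0,0,0],
  ],
  delta_rot=[
    [0,-0.002,-0.002],
    [0,0,0],
    [0,0,0],
    [0,0,0],
  ],
)

```text
time: 15.75
tool_pos: [473.8, 293.6, 116.5]
orientation: [[0.964, 0.265, -0.001], [0.265, -0.964, 0.002], [-0.001, -0.002, -1.0]]
force: [0.2, -0.1, -0.2]
grip_width: 0.998
```

Call:
jog_arm(
  linear=[
    [0,0,0],
    [0,0,0],
    [0,0,0],
    [0,0,0],
  ],
  delta_rot=[
    [0,0,0],
    [0,0,0],
    [0,0,0],
    [0,0,0],
  ],
  jaw=0.056,
  newtons=40,
)

```text
time: 16.15
tool_pos: [473.8, 293.6, 116.6]
orientation: [[0.964, 0.265, -0.001], [0.265, -0.964, 0.002], [-0.001, -0.002, -1.0]]
force: [-0.2, 0.3, -0.7]
grip_width: 0.658
```

Call:
jog_arm(
  linear=[
    [0,0,0],
    [0,0,0],
    [0,0,0],
    [0,0,0],
    [0,0,0],
    [0,0,0],
    [0,0,0],
    [0,0,0],
  ],
  delta_rot=[
    [0,0,0],
    [0,0,0],
    [0,0,0],
    [0,0,0],
    [0,0,0],
    [0,0,0],
    [0,0,0],
    [0,0,0],
  ],
  jaw=0.031,
)

```text
time: 16.95
tool_pos: [474.3, 293.9, 117.7]
orientation: [[0.964, 0.265, 0.0], [0.265, -0.964, 0.003], [0.001, -0.003, -1.0]]
force: [-0.8, -0.9, 7.6]
grip_width: 0.371
```

```bash
python3 - <<'E'
from h import *
s=read_state(); print(s["tool_pos"],s["force"],s["grip_width"])
c=capture("wrist"); save(c,"w4")
E
```

```text
[474.30465795 293.89150061 117.66278502] [-0.78969761 -0.93794204  7.59287372] 0.3710618422621066
```

View pics/w4.png

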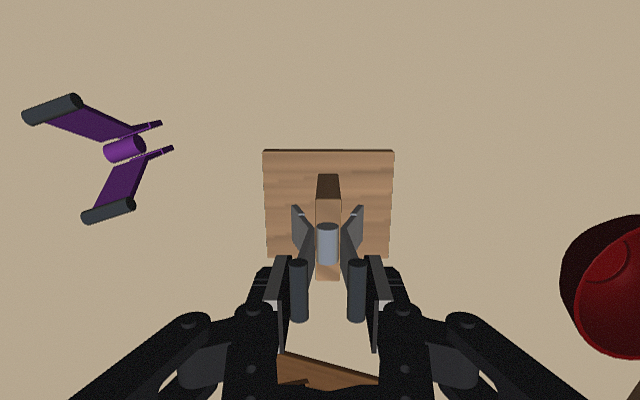

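The clip is squeezed: both bars are between the pads at (299,290) and (356,290), and the jaws are clear of the tongue. I'll lift it.

Call:
jog_arm(
  linear=[
    [0,0,-0.005],
    [0,0,-0.01],
    [0,0,-0.02],
    [0,0,-0.03],
    [0,0,-0.04],
    [0,0,-0.04],
    [0,0,-0.03],
    [0,0,0],
    [0,0,0],
  ],
  delta_rot=[
    [0,0,0],
    [0,0,0],
    [0,0,0],
    [0,0,0],
    [0,0,0],
    [0,0,0],
    [0,0,0],
    [0,0,0],
    [0,0,0],
  ],
)

```text
time: 17.9
tool_pos: [474.0, 293.3, 292.3]
orientation: [[0.964, 0.265, -0.0], [0.265, -0.964, 0.003], [0.001, -0.003, -1.0]]
force: [-0.1, -0.7, -1.8]
grip_width: 0.365
```

```bash
cat > clipview.py <<'E'
from h import *
from plan import *
s=read_state(); T=np.array(s["tool_pos"]); R=np.array(s["orientation"]); print(T,s["force"],s["grip_width"])
c=capture("wrist"); w=cloud(c); q=(w-T)@R
m=(abs(q[...,0])<32)&(abs(q[...,1])<25)&(q[...,2]>12)&(q[...,2]<100); q=q[m]
for z in range(12,75,6):
    k=(q[:,2]>=z)&(q[:,2]<z+6)
    if k.sum()>5: print(z,k.sum(),"x",np.percentile(q[k,0],[2,30,70,98]).round(1),"y",np.percentile(q[k,1],[2,98]).round(1))
print("tip z",np.sort(q[:,2])[-8:].round(1), "tip z for x<0,x>0",np.percentile(q[q[:,0]<-8,2],99),np.percentile(q[q[:,0]>8,2],99))
E
python3 - <<'E'
from clipview import *
save(c,"w5")
RT=np.c_[-bx,-by*-1*-1,-bz]  # x=-bx (az -9), z=-bz, y=z x x
RT[:,1]=np.cross(RT[:,2],RT[:,0]); print(RT.round(2))
rel([(474,294,330),(600,60,330)],R)
rel([],RT)
E
```

```text
[473.96854177 293.27943291 292.29822712] [-0.07852222 -0.67338458 -1.77950908] 0.3654498437823119
12 225 x [-11.4  -8.7   9.2  11.9] y [-10.1  11.1]
18 211 x [-10.8  -8.1   8.7  11.3] y [-10.1  12.1]
24 206 x [-10.1  -7.5   8.1  10.8] y [-10.   11.8]
30 302 x [-9.  -6.7  7.2  9.7] y [-10.   11.2]
36 837 x [-10.   -2.5   3.3  10.7] y [-9.8 10.9]
42 228 x [-13.6 -11.1  10.7  13.8] y [-10.    1.5]
48 207 x [-15.7 -14.4  14.5  16. ] y [-9.8  8.3]
54 268 x [-17.6 -16.2  16.7  18.2] y [-10.9  11.9]
60 237 x [-20.  -18.4  18.9  20.3] y [-10.9  12. ]
66 201 x [-21.8 -20.5  20.9  22.2] y [-10.8  12.5]
tip z [71.7 71.7 71.9 72.  72.  72.1 72.4 72.4] tip z for x<0,x>0 71.44040574223331 70.7782615363281
[[ 0.86 -0.16 -0.49]
 [-0.14 -0.99  0.08]
 [-0.5   0.   -0.87]]
turn 1 rows of [ 0.0008  0.0023 -0.    ] total [ 0.0008  0.0023 -0.    ]
  shift 1 rows of [ 0.0009 -0.0009 -0.0388] total [ 0.0009 -0.0009 -0.0388] -> (474, 294, 330)
  shift 6 rows of [ 0.0099  0.0432 -0.0001] total [ 0.0595  0.259  -0.0007] -> (600, 60, 330)
turn 5 rows of [ 0.022  -0.1027  0.0831] total [ 0.1098 -0.5136  0.4156]
```

View pics/w5.png

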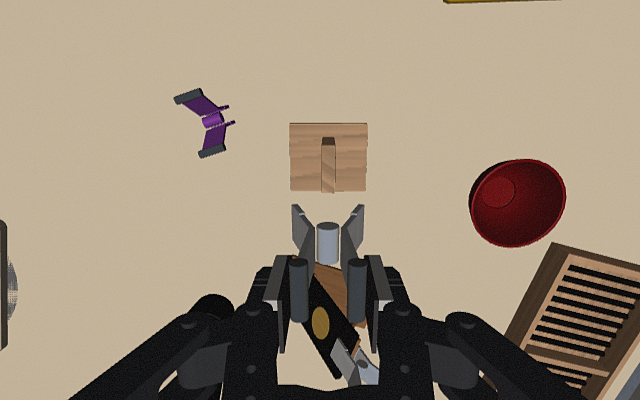

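The clip is held squarely. It is centred within 1 mm and its tips are 72 mm ahead of the TCP. I'll carry it over.

Call:
jog_arm(
  linear=[
    [0,0,-0.02],
    [0,0,-0.019],
    [0.01,0.043,0],
    [0.01,0.043,0],
    [0.01,0.043,0],
    [0.01,0.043,0],
    [0.01,0.043,0],
    [0.01,0.043,0],
    [-0.008,0.04,0],
    [-0.008,0.04,0],
    [-0.008,0.04,0],
    [-0.008,0.04,0],
  ],
  delta_rot=[
    [0,0,0],
    [0,0,0],
    [0,0,0],
    [0,0,0],
    [0,0,0],
    [0,0,0],
    [0,0,0],
    [0,0,0],
    [0,0,0],
    [0,0,0],
    [0,0,0],
    [0,0,0],
  ],
)

```text
time: 19.15
tool_pos: [610.7, -103.9, 327.6]
orientation: [[0.964, 0.265, -0.005], [0.265, -0.964, 0.002], [-0.004, -0.004, -1.0]]
force: [1.2, 0.5, -0.9]
grip_width: 0.365
```

Call:
jog_arm(
  linear=[
    [-0.008,0.04,0],
    [0,0,0],
    [0,0,0],
    [0,0,0],
    [0,0,0],
    [0,0,0],
    [0,0,0],
    [0,0,0],
    [0,0,0],
  ],
  delta_rot=[
    [0,0,0],
    [0.0183,-0.0856,0.0693],
    [0.0183,-0.0856,0.0693],
    [0.0183,-0.0856,0.0693],
    [0.0183,-0.0856,0.0693],
    [0.0183,-0.0856,0.0693],
    [0.0183,-0.0856,0.0693],
    [0,0,0],
    [0,0,0],
  ],
)

```text
time: 20.05
tool_pos: [614.3, -143.4, 327.3]
orientation: [[0.855, -0.156, -0.495], [-0.135, -0.988, 0.079], [-0.501, -0.001, -0.865]]
force: [0.3, -0.6, -0.9]
grip_width: 0.367
```

```bash
cat >> plan.py <<'E'
RT=np.c_[-bx,np.cross(-bz,-bx),-bz]
E
python3 - <<'E'
from clipview import *
s=read_state(); print("board frame",(s["tool_pos"]-O)@B)
rel([P(1.3,0,205),P(1.3,0,162)],RT)
b=(w.reshape(-1,3)-O)@B
k=(abs(b[:,1])<45)&(b[:,0]>-12)&(b[:,0]<14)&(b[:,2]>100)&(b[:,2]<118); print("top edge x",np.percentile(b[k,0],[2,98]),"y",np.percentile(b[k,1],[1,99]),"z",np.percentile(b[k,2],[50,95]),k.sum())
E
```

```text
[ 614.33008159 -143.39489158  327.31838758] [ 0.31122009 -0.58716281 -0.85597363] 0.3668655884440937
12 227 x [-11.1  -8.4   9.4  12. ] y [-10.1  11.6]
18 222 x [-10.4  -8.    8.8  11.2] y [-10.1  11.6]
24 201 x [-9.8 -7.3  8.2 10.8] y [-10.2  11.3]
30 368 x [-9.  -1.5  3.2 10. ] y [-10.1  10.8]
36 776 x [-10.4  -3.1   3.7  11. ] y [-9.9 10.9]
42 231 x [-13.2 -10.8  10.8  14.3] y [-10.    1.8]
48 210 x [-15.5 -14.3  15.   16.4] y [-10.   9.]
54 270 x [-17.7 -16.1  16.9  18.5] y [-11.   11.7]
60 233 x [-19.8 -18.4  19.1  20.6] y [-10.9  12.4]
66 201 x [-21.7 -20.3  21.2  22.5] y [-10.9  11.7]
tip z [71.7 71.7 71.9 71.9 72.1 72.2 72.2 72.4] tip z for x<0,x>0 70.86711963335968 71.29969660894803
board frame [ 56.83931069   0.98215665 320.61742538]
turn 1 rows of [-0.0006 -0.0008  0.0009] total [-0.0006 -0.0008  0.0009]
  shift 3 rows of [ 0.0185 -0.0003  0.0385] total [ 0.0555 -0.0009  0.1156] -> [ 604.8 -140.8  201. ]
  shift 1 rows of [ 0.0001 -0.      0.043 ] total [ 0.0001 -0.      0.043 ] -> [ 583.6 -137.4  163.7]
top edge x [-5.6001474   7.96426314] y [-30.42781692  27.55357331] z [108.62947369 110.09209537] 815
```

Call:
jog_arm(
  linear=[
    [0.0185,0,0.0385],
    [0.0185,0,0.0385],
    [0.0185,-0.001,0.0385],
    [0,0,0],
    [0,0,0],
  ],
  delta_rot=[
    [-0.001,-0.001,0.001],
    [0,0,0],
    [0,0,0],
    [0,0,0],
    [0,0,0],
  ],
)

```text
time: 20.6
tool_pos: [605.3, -140.5, 203.6]
orientation: [[0.856, -0.156, -0.493], [-0.136, -0.988, 0.077], [-0.499, 0.001, -0.867]]
force: [0.4, 0.1, 0.1]
grip_width: 0.369
```

```bash
python3 - <<'E'
from h import *
from plan import *
s=read_state(); print("board frame",(s["tool_pos"]-O)@B)
rel([P(1.3,-.5,162)],RT)
c=capture("wrist"); save(c,"w6"); b=(cloud(c).reshape(-1,3)-O)@B
for lo,hi in((104,115),(128,141)):
    k=(abs(b[:,1])<35)&(abs(b[:,0]-1)<26)&(b[:,2]>lo)&(b[:,2]<hi); print(lo,k.sum(),np.percentile(b[k,0],[2,98]),np.percentile(b[k,1],[2,98]))
E
```

```text
board frame [  2.30397801  -0.35199799 207.47820261]
turn 1 rows of [ 0.0006 -0.001  -0.0001] total [ 0.0006 -0.001  -0.0001]
  shift 1 rows of [ 0.0011 -0.0002  0.0455] total [ 0.0011 -0.0002  0.0455] -> [ 583.7 -136.9  163.7]
104 1165 [-5.92237277  7.73477697] [-30.38405114  10.62045319]
128 186 [-20.27995346  23.85838465] [-11.17550672  11.64496922]
```

View pics/w6.png

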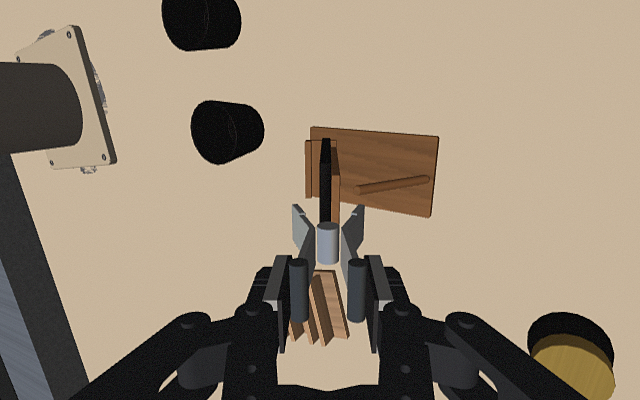

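The plaque and board stack at (330,180) lies midway between the jaws. I'll slide the clip on.

Call:
jog_arm(
  linear=[
    [0.001,0,0.005],
    [0,0,0.01],
    [0,0,0.01],
    [0,0,0.01],
    [0,0,0.01],
    [0,0,0],
    [0,0,0],
  ],
  delta_rot=[
    [0,-0.001,0],
    [0,0,0],
    [0,0,0],
    [0,0,0],
    [0,0,0],
    [0,0,0],
    [0,0,0],
  ],
)

```text
time: 21.35
tool_pos: [583.7, -137.3, 162.1]
orientation: [[0.854, -0.157, -0.495], [-0.136, -0.988, 0.078], [-0.501, 0.001, -0.865]]
force: [0.2, 0.2, -0.8]
grip_width: 0.366
```

```bash
python3 - <<'E'
from h import *
from plan import *
s=read_state(); print("board frame",(s["tool_pos"]-O)@B, s["force"])
E
```

```text
board frame [ 4.40436542e-01 -1.21740872e-01  1.60633116e+02] [ 0.20093315  0.24438051 -0.78422472]
```

Call:
jog_arm(
  linear=[
    [0,0,0],
    [0,0,0],
    [0,0,0],
    [0,0,0],
  ],
  delta_rot=[
    [0,0,0],
    [0,0,0],
    [0,0,0],
    [0,0,0],
  ],
  jaw=0.05,
)

```text
time: 21.75
tool_pos: [584.0, -137.4, 162.5]
orientation: [[0.855, -0.157, -0.494], [-0.136, -0.988, 0.078], [-0.501, 0.001, -0.866]]
force: [-0.6, 1.1, -0.6]
grip_width: 0.585
```

Call:
jog_arm(
  linear=[
    [0,0,0],
    [0,0,0],
    [0,0,0],
    [0,0,0],
  ],
  delta_rot=[
    [0,0,0],
    [0,0,0],
    [0,0,0],
    [0,0,0],
  ],
  jaw=0.06,
)

```text
time: 22.15
tool_pos: [583.6, -137.3, 162.4]
orientation: [[0.854, -0.157, -0.495], [-0.136, -0.988, 0.078], [-0.501, 0.001, -0.865]]
force: [0.0, 0.0, 0.2]
grip_width: 0.704
```

Call:
jog_arm(
  linear=[
    [0,0,0],
    [0,0,0],
    [0,0,0],
    [0,0,0],
    [0,0,0],
  ],
  delta_rot=[
    [0,0,0],
    [0,0,0],
    [0,0,0],
    [0,0,0],
    [0,0,0],
  ],
  jaw=0.0854,
)

```text
time: 22.65
tool_pos: [583.9, -137.3, 162.4]
orientation: [[0.855, -0.157, -0.495], [-0.136, -0.988, 0.078], [-0.501, 0.001, -0.866]]
force: [0.7, 0.1, -0.1]
grip_width: 1.004
```

Call:
jog_arm(
  linear=[
    [0,0,-0.01],
    [0,0,-0.03],
    [0,0,-0.04],
    [0,0,-0.04],
    [0,0,0],
    [0,0,0],
    [0,0,0],
  ],
  delta_rot=[
    [0,0,0],
    [0,0,0],
    [0,0,0],
    [0,0,0],
    [0,0,0],
    [0,0,0],
    [0,0,0],
  ],
)

```text
time: 23.35
tool_pos: [642.5, -146.6, 265.4]
orientation: [[0.854, -0.158, -0.497], [-0.136, -0.988, 0.079], [-0.503, 0.0, -0.864]]
force: [-1.0, 0.3, -0.3]
grip_width: 1.005
```

```bash
python3 - <<'E'
from chk import *
save(c,"w7")
for lo,hi in((80,104),(118,132),(150,175)):
    k=(abs(b[:,1])<35)&(abs(b[:,0]-1)<45)&(b[:,2]>lo)&(b[:,2]<hi); q=b[k]; print(lo,len(q),np.percentile(q[:,0],[2,98]),np.percentile(q[:,1],[2,98]),q[:,2].max())
s=read_state(); print(s["time"],s["force"],(s["tool_pos"]-O)@B)
q=b[(abs(b[:,1])<35)&(abs(b[:,0]-1)<45)&(b[:,2]>150)&(b[:,2]<175)]; print(cv2.minAreaRect(q[:,:2].astype(np.float32)),[q[np.sign(q[:,0])==i,2].max() for i in(-1,1)])
E
```

```text
plaque front x [ 2.85379784  7.47656603 11.31009916] y [-29.52815553  29.32452017] z max [114.32655186 121.52846265]
slopes x~y,x~z 0.0020611840990833164 0.016631748962072673 143
wrist top edge x [-8.0131456   9.04419635] y [-30.69882637  27.89715027] z [108.91038019 114.20369119]
80 81 [-8.69172937 10.74798546] [-30.99489231 -10.56430841] 103.3240571414171
118 70 [-10.15394138  11.21793984] [-10.05025689  10.45373568] 131.98025765636524
150 1158 [-29.90564236  30.81911213] [-11.98031454  12.73346618] 174.99412600312903
23.45 [-0.36947642 -0.32740412 -0.47016037] [  0.56702991  -0.31450122 279.57815443]
((0.4860954284667969, 1.033843994140625), (26.584739685058594, 62.145015716552734), 89.58476257324219) [np.float64(174.9879475523104), np.float64(174.99412600312903)]
```

View pics/w7.png

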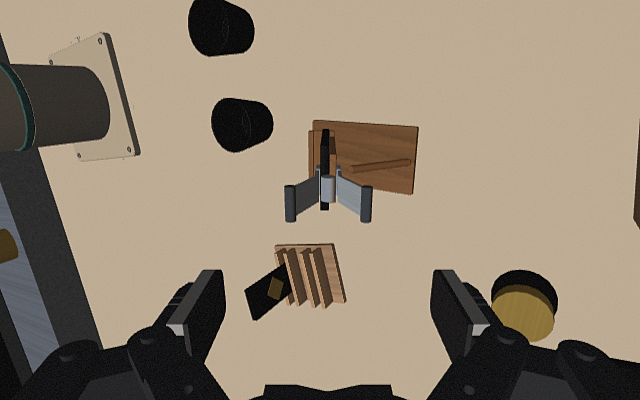

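```bash
python3 - <<'E'
from chk import *
k=(abs(b[:,1])<16)&(b[:,2]>140)&(b[:,2]<200)
for sg in(-1,1):
    q=b[k&(b[:,0]*sg>20)&(b[:,0]*sg<36)]; print("handle top z",np.percentile(q[:,2],[90,98]))
q=b[k&0|((abs(b[:,1])<8)&(abs(b[:,0]-1)<4)&(b[:,2]>115)&(b[:,2]<145))]; print("coil top z",np.percentile(q[:,2],[50,98]))
w=cloud(capture("top")).reshape(-1,3); q=w[(w[:,2]>85)&(w[:,2]<115)&(abs(w[:,0]-412)<30)&(abs(w[:,1]+291)<35)]
print("narrow",cv2.minAreaRect(q[:,:2].astype(np.float32)))
E
```

```text
plaque front x [ 2.76075195  7.5080615  11.13313418] y [-29.09178231  29.28497962] z max [114.29672743 121.14160056]
slopes x~y,x~z 0.0029888420555505587 0.019004223931422023 144
wrist top edge x [-7.98959691  9.05029438] y [-30.67359337  28.0981375 ] z [108.95391616 114.35113376]
handle top z [175.89905322 176.68841031]
handle top z [176.09024536 176.81458609]
coil top z [-420.6013099 -420.6013099]
narrow ((410.04547119140625, -290.455322265625), (7.812445640563965, 42.28124237060547), 4.450908660888672)
```

```bash
python3 -c "
from cell import *
print(job_done())"
```

```text
the job is handed in; nothing more can be done
None
```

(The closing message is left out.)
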